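# Load the coil feeder from the dip pan

## Robot

A 6-joint arm with a two-finger parallel gripper is mounted at the origin on the work surface. World frame = base frame: x ahead of the robot, y to its left, z up, the work surface at z = 0. Lengths are in m, angles in rad, forces in N, time in s.
With the tool pointing down it reaches from about 0.4 to 0.825 m from the base axis. Payload 7 kg.
Tool frame: the origin (TCP) lies at the very end of the fingers, on their centre line; the grasp point (between the pads) lies 19 mm behind it; z points along the fingers, y is the line along which they close (so a half turn about z gives the same grasp; the last joint's range is limited). The gripper opens to 88 mm and grips with 3 to 60 N. Pads are 19 mm wide; open, the fingers measure 130 mm over their backs; the gripper's body (78 mm by 193 mm) begins 47 mm behind the grasp point.
Start: joints at [1.591, 0.359, 0.012, 0, -1.224, -0.288], TCP at [0.179, 0.651, 0.204] pointing down, gripper open.
Joint ranges: [-3.07, 3.07], [-1.43, 2.12], [-1.02, 1.25], [-3.03, 1.67], [-3.05, -0], [-3.03, 3.03]. Speed limits (rad/s): [2.39, 2.39, 3.01, 3.14, 3.14, 3.14].

## Interface

Orientations are given as [roll, pitch, yaw] about the fixed x, y, z axes, in that order (R = Rz(yaw) Ry(pitch) Rx(roll)).
In Python, from station import * gives the robot as it stands.
- The arm moves only by the tool servo_tool, never from a script. Its argument "moves" is a list of rows, each an object of numbers: "jaw": the opening, from 0 (shut) to 1 (fully open); "dx", "dy", "dz": the shift along the world's x, y, z in m; "roll": the turn about the world's z in degrees. A call has exactly 10 rows; each row shifts and turns the commanded pose from where the row before left it; what a row does not reach is not made up. A row lasts 1/8 s, in which the tool goes at most 62.5 mm and 10.7 degrees, less where a joint would pass 70% of its speed; a pose out of reach is approached as far as the arm can. A call with a gripper value outside its range is refused whole. The fingers move at their own pace and stop on an object; "newtons" is the grip in N (left out, the last holds). Time passes only in rows, so rows that do not move let the fingers close, or fill a call up. It gives the time, the measured TCP pose, the force, the opening and the grip force at its end, in the units of the state.
- get_state(): the state, without advancing time (a new reading comes with each control period).
- grab_frame(name): name is "scene" or "side" or "wrist"; returns (picture, depth): 420x560x3 uint8, red, green, blue; 420x560 float32, m along the optical axis (not along the pixel's ray), 0 where there is no reading.
- calibration(name): a dict with "intrinsics" (3x3 intrinsics, pixels), "k1" (the pictures are not rectified: a ray, as slopes to the right and down, at radius r is drawn at 1 + k1 r^2 times it, then the intrinsics apply), "R" (3x3) and "t" (3): a world point X has camera coordinates R X + t. Camera axes: x right, y down, z forward; pixel columns grow to the right and rows downward; lengths in m; the calibration is good to about 2 mm. A picture is of the moment at which its call begins: read the wrist's pose just before it. calibration takes no time and is no camera call; for the wrist camera it gives the pose at the moment of the call.
- job_done(): hands the job in; it is judged then, once.
The state is a dict: "t": time; "q": joint angles; "qd": joint speeds; "joint_efforts": joint torques, N m; "eef_pos": TCP position; "ee_rot": TCP orientation; "force": force on the tool from outside, world axes, zero at the start; "moment": the same for the moment, N m; "width": finger opening in m; "gripper_force": force on a finger pad.
Only numpy, scipy, OpenCV 4.12 (cv2) and the standard library are available. Lean on these libraries where they do the work, as an engineer would, in place of code of your own. Each camera call takes 0.05 s, during which the arm holds its last target. There are 200 camera calls.

## Task

Stop the vibratory feeder by sliding its fader all the way back to the zero end (the narrow end of the wedge scale), then pick up the pan by its handle, tip all three coils out into the feeder's tray, and stand the empty pan upright on its round cork coaster again with its whole base on the cork. When the pan is back and released, slide the fader up until it is level with the brass pointer beside its track. Leave the other things on the bench where they are.

Things in the scene. Friction and masses are not known exactly. Their poses are not given: they have to be found in the camera images.
- pan: Loose flared aluminium pan: base 76 mm, rim 140 mm across, 50 mm high, wall 4, floor 5 mm; 0.15 kg. Origin: centre of the underside, z up through the mouth. Its black bar handle sticks out level along its -x: 14 mm thick, 28 mm tall (22 to 50 mm above the underside), reaching 145 mm from the pan's axis. Starts on the coaster with the coils in it.
- pan_handle (a point): Grip point in the handle's mid-height, 112 mm from the pan's axis (along the pan's -x) and 36 mm above its underside.
- coaster: Fixed flat round cork mat, 144 mm across, 4 mm thick, on the table. Origin: centre of its underside, on the table.
- feeder: Fixed vibratory feeder: a low grey base carrying an open square steel tray. Origin: centre of its underside, on the table; x and y along the tray's sides. Tray 200 x 200 mm outside, walls 5 mm, inner floor 34 mm and rim 81 mm above the table.
- fader (a joint): Position of the fader along its track in m: 0 at the zero end (the narrow end of the white wedge scale, the end nearer the robot), 0.12 at the far end. It stays where it is left; about 2 N moves it.
- fader_top (a point): Middle of the top of the fader's black grip: block 30 mm across the track, 22 mm along it, 42 mm tall, its top 70.5 mm above the table. Its y axis points along the track to larger values. It runs on the console, a fixed grey box 90 mm wide, 220 mm long, 28 mm high.
- pointer: Flat triangular brass pointer, 6 mm high, 24 mm long, lying on the console beside the track, tip towards the track (its -x). Origin: 5 mm off the fader's line, 28 mm above the table; its y axis runs along the track to larger fader values. The fader is set when the middle of its grip is level with the tip, i.e. at y = 0 of this frame.
- coil0_center (a point): Centre of one of the three loose dark coils with copper bands: cylinder 28 mm across, 32 mm long, about 30 g. It starts standing in the pan.
- coil1_center (a point): Centre of one of the three loose dark coils with copper bands: cylinder 28 mm across, 32 mm long, about 30 g. It starts standing in the pan.
- coil2_center (a point): Centre of one of the three loose dark coils with copper bands: cylinder 28 mm across, 32 mm long, about 30 g. It starts standing in the pan.
- tall_coil: Bystander: standing dark coil with copper bands, 50 mm across, 140 mm tall. Origin: centre of the underside.
- short_coil: Bystander: standing dark coil with copper bands, 60 mm across, 90 mm tall. Origin: centre of the underside.
- jar: Bystander: amber glass jar, 68 mm across, 110 mm tall. Origin: centre of the underside.
- spool: Bystander: standing copper wire spool, 90 mm across, 74 mm tall. Origin: centre of the underside.
- screwdriver: Bystander: screwdriver with a black handle lying on the table, 190 mm long. Origin: near its middle.

How it is judged:
On the way, in this order (a step that is already met when the one before it is completed fails the run):
1. The fader is at its zero end while the coils are still in the pan (value of joint fader below 0.008 m and distance between each of coil0_center, coil1_center, coil2_center and pan below 0.08 m), for 0.1 s.
2. The pan is tipped, the three coils lie in the feeder's tray, the fader still at zero (x of coil0_center in the frame of feeder between -0.095 and 0.095 m and y of coil0_center in the frame of feeder between -0.095 and 0.095 m and z of coil0_center in the frame of feeder between 0.03 and 0.085 m and x of coil1_center in the frame of feeder between -0.095 and 0.095 m and y of coil1_center in the frame of feeder between -0.095 and 0.095 m and z of coil1_center in the frame of feeder between 0.03 and 0.085 m and x of coil2_center in the frame of feeder between -0.095 and 0.095 m and y of coil2_center in the frame of feeder between -0.095 and 0.095 m and z of coil2_center in the frame of feeder between 0.03 and 0.085 m and value of joint fader below 0.008 m and angle between pan's own z axis and vertical above 0.6 rad).
3. The empty pan stands released and upright on the coaster, the fader still at zero (horizontal distance between pan and coaster below 0.036 m and angle between pan's own z axis and vertical below 0.08 rad and height (world z) of pan between 0.001 and 0.008 m and linear speed of pan below 0.02 m/s and contact force between the fingers and pan below 0.05 N and x of coil0_center in the frame of feeder between -0.095 and 0.095 m and y of coil0_center in the frame of feeder between -0.095 and 0.095 m and z of coil0_center in the frame of feeder between 0.03 and 0.085 m and x of coil1_center in the frame of feeder between -0.095 and 0.095 m and y of coil1_center in the frame of feeder between -0.095 and 0.095 m and z of coil1_center in the frame of feeder between 0.03 and 0.085 m and x of coil2_center in the frame of feeder between -0.095 and 0.095 m and y of coil2_center in the frame of feeder between -0.095 and 0.095 m and z of coil2_center in the frame of feeder between 0.03 and 0.085 m and value of joint fader below 0.008 m), for 0.2 s.
4. The fader is level with the pointer (y of fader_top in the frame of pointer between -0.007 and 0.007 m and horizontal distance between pan and coaster below 0.036 m and angle between pan's own z axis and vertical below 0.08 rad and height (world z) of pan between 0.001 and 0.008 m and linear speed of pan below 0.02 m/s and x of coil0_center in the frame of feeder between -0.095 and 0.095 m and y of coil0_center in the frame of feeder between -0.095 and 0.095 m and z of coil0_center in the frame of feeder between 0.03 and 0.085 m and x of coil1_center in the frame of feeder between -0.095 and 0.095 m and y of coil1_center in the frame of feeder between -0.095 and 0.095 m and z of coil1_center in the frame of feeder between 0.03 and 0.085 m and x of coil2_center in the frame of feeder between -0.095 and 0.095 m and y of coil2_center in the frame of feeder between -0.095 and 0.095 m and z of coil2_center in the frame of feeder between 0.03 and 0.085 m), for 0.2 s.
At the end, for the whole second after the job is handed in: All three coils rest inside the feeder's tray; the empty pan stands released and upright (within 0.08 rad) on the coaster, its centre within 36 mm of the coaster's centre; the middle of the fader is within 7 mm of the pointer along the track; all is at rest (all of step 4 and contact force between the fingers and pan below 0.05 N and velocity of joint fader below 0.01 m/s and linear speed of each of coil0, coil1, coil2 below 0.03 m/s); the robot touches nothing.
It fails at once if A bystander (tall coil, short coil, jar, spool or screwdriver) is moved by more than 40 mm (distance of any of tall_coil, short_coil, jar, spool, screwdriver from where it was at the start of the episode above 0.04 m).
It also fails if it takes over 67 s, if anything falls off the work surface, if the arm or the gripper's body presses on something with over 40 N, if the wrist force passes 120 N, or if a joint passes its speed limit or range.

## Working session

There is one attempt and no reset: what is moved stays moved. The work goes in short steps, Python scripts to look and compute and a tool call to move; the robot and the scene stay as the last step left them, time stands still between calls to the robot, and variables do not carry over. Pictures are saved under pics/ and viewed, at most 10 in all, crops included, and the job is handed in when it is done.

Besides the shell and the picture viewer there is one more tool, called as name([rows], argument=value, ...), one row to a line, values as JSON. servo_tool: Moves the arm, as the interface text tells. Its arguments: {"type":"object","properties":{"moves":{"type":"array","items":{"type":"object","properties":{"jaw":{"type":"number"},"dx":{"type":"number"},"dy":{"type":"number"},"dz":{"type":"number"},"roll":{"type":"number"}}}},"newtons":{"type":"number"}},"required":["moves"]}

```bash
ls; mkdir -p pics
cat > h.py <<'E'
from station import *
import numpy as np, cv2
def ray(c,u,v):
    K=np.array(c["intrinsics"]);R=np.array(c["R"]);t=np.array(c["t"])
    d=np.array([(u-K[0,2])/K[0,0],(v-K[1,2])/K[1,1]]);s=d.copy()
    for _ in range(20): s=d/(1+c["k1"]*(s@s))
    return -R.T@t, R.T@np.array([s[0],s[1],1.])
def onz(c,u,v,z):
    o,d=ray(c,u,v); return o+d*(z-o[2])/d[2]
def pix(c,X):
    K=np.array(c["intrinsics"]);p=np.array(c["R"])@X+np.array(c["t"]);s=p[:2]/p[2];s=s*(1+c["k1"]*(s@s))
    return K[0,0]*s[0]+K[0,2],K[1,1]*s[1]+K[1,2]
def cloud(c,dep):
    K=np.array(c["intrinsics"]);R=np.array(c["R"]);t=np.array(c["t"])
    v,u=np.mgrid[:dep.shape[0],:dep.shape[1]]
    D=np.array([[c["k1"],0,0,0]])
    dx=(u-K[0,2])/K[0,0];dy=(v-K[1,2])/K[1,1];sx,sy=dx,dy
    for _ in range(20):
        f=1+c["k1"]*(sx*sx+sy*sy);sx,sy=dx/f,dy/f
    P=np.stack([sx*dep,sy*dep,dep],-1)
    W=(P-t)@R; W[dep<=0]=np.nan
    return W
E
python3 - <<'E'
from h import *
for n in ("scene","side","wrist"):
    c=calibration(n)
    im,d=grab_frame(n); cv2.imwrite(f"pics/{n}0.png",im[:,:,::-1]); np.savez(f"{n}0.npz",im=im,d=d,**c)
    print(n,-np.array(c["R"]).T@np.array(c["t"]))
s=get_state();print(s)
E
```

```text
pics
scene [1.15013731 0.2821311  1.16653435]
side [0.46275147 1.01946414 1.20560261]
wrist [0.24720394 0.6319493  0.38343151]
{'t': 0.15, 'q': array([ 1.59106277e+00,  3.59204525e-01,  1.12861960e-02, -2.37727217e-04,
       -1.22409587e+00, -2.88093150e-01]), 'qd': array([ 0.00187714, -0.00323409,  0.00353351,  0.00107737,  0.000314  ,
       -0.00073607]), 'joint_efforts': array([-9.41313156e-04, -5.83277249e+01,  2.93293369e+01,  7.00125977e+00,
        8.75276746e-03, -1.14008590e-04]), 'eef_pos': array([0.1785636 , 0.650552  , 0.20315985]), 'ee_rot': array([ 3.14036147e+00, -1.31755508e-04, -2.67907544e-01]), 'force': array([-0.50662166,  0.24693834,  0.82667699]), 'moment': array([-0.03639528, -0.00478249, -0.01078526]), 'gripper_force': 0.0, 'width': 0.0876463620111143}
```

View pics/scene0.png

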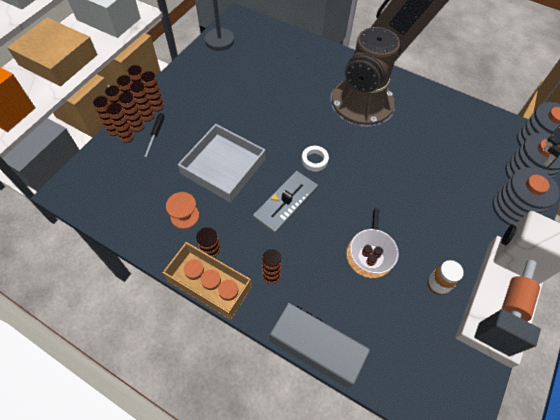

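View pics/side0.png

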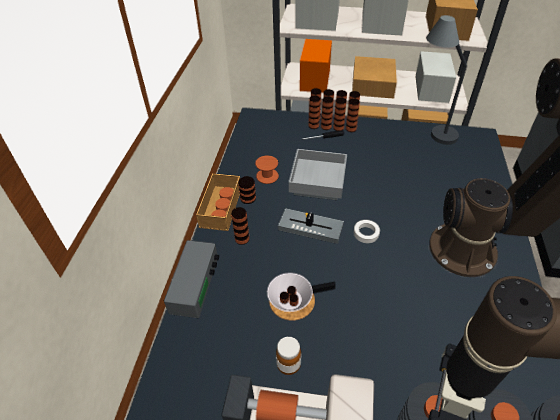

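The scene view shows the pan (373,253) on its coaster with the handle at (376,218), the fader grip at about (287,197) on the console, the tray at (222,160) and the jar at (446,277). The side view shows the same layout: pan (290,295), fader (309,217), tray (318,173).

Run:
```python
from h import *
for n in ("scene","side"):
    z=np.load(f"{n}0.npz");c={k:z[k] if k!="k1" else float(z[k]) for k in ("intrinsics","R","t","k1")};im=z["im"];W=cloud(c,z["d"])
    im3=cv2.resize(im,None,fx=4,fy=4,interpolation=cv2.INTER_CUBIC)
    # rough: print points from cloud
    pts=dict(scene=dict(pan=(373,240),handle=(376,218),fader=(287,197),tray=(222,160),jar=(452,270),tall=(271,258),short=(207,235),spool=(182,200),tape=(315,155)),side=dict(pan=(290,283),handle=(325,287),fader=(309,215),tray=(318,173),jar=(288,346),tall=(239,212),short=(247,182),spool=(266,163),tape=(367,230)))[n]
    print(n)
    for k,(u,v) in pts.items(): print(k,np.round(np.nanmedian(W[v-1:v+2,u-1:u+2].reshape(-1,3),0),3))
    (x0,y0)=dict(scene=(225,140),side=(255,180))[n]
    a=im[y0:y0+150,x0:x0+200]; cv2.imwrite(f"pics/{n}c.png",cv2.resize(a,None,fx=4,fy=4,interpolation=cv2.INTER_CUBIC)[:,:,::-1])
```

```text
scene
pan [0.524 0.271 0.022]
handle [0.468 0.249 0.054]
fader [ 0.551 -0.015  0.071]
tray [ 0.519 -0.278  0.035]
jar [0.542 0.493 0.109]
tall [0.775 0.062 0.14 ]
short [ 0.789 -0.14   0.09 ]
spool [ 0.727 -0.278  0.075]
tape [ 0.319 -0.033  0.004]
side
pan [0.576 0.236 0.027]
handle [0.465 0.251 0.049]
fader [ 0.546 -0.022  0.07 ]
tray [ 0.538 -0.287  0.034]
jar [0.546 0.49  0.111]
tall [0.771 0.061 0.142]
short [ 0.789 -0.139  0.09 ]
spool [ 0.742 -0.272  0.076]
tape [ 0.336 -0.044 -0.002]
```

View pics/scenec.png

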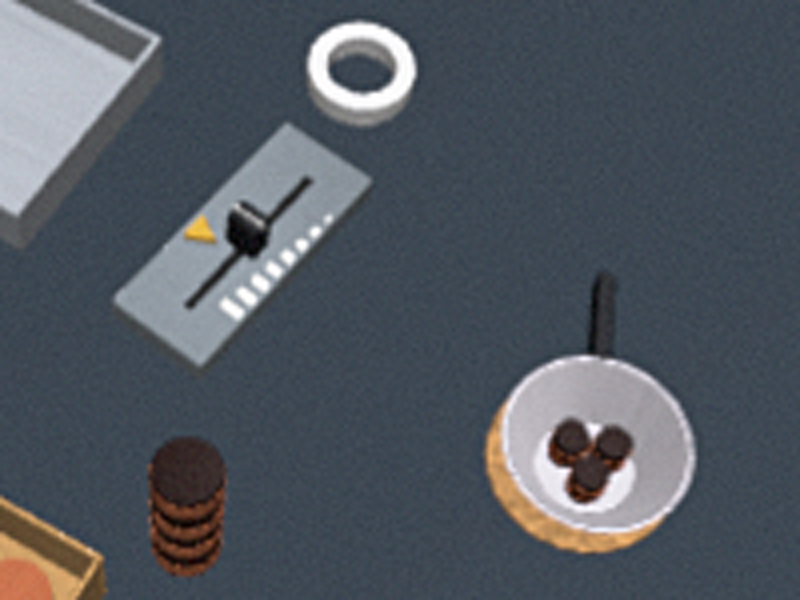

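View pics/sidec.png

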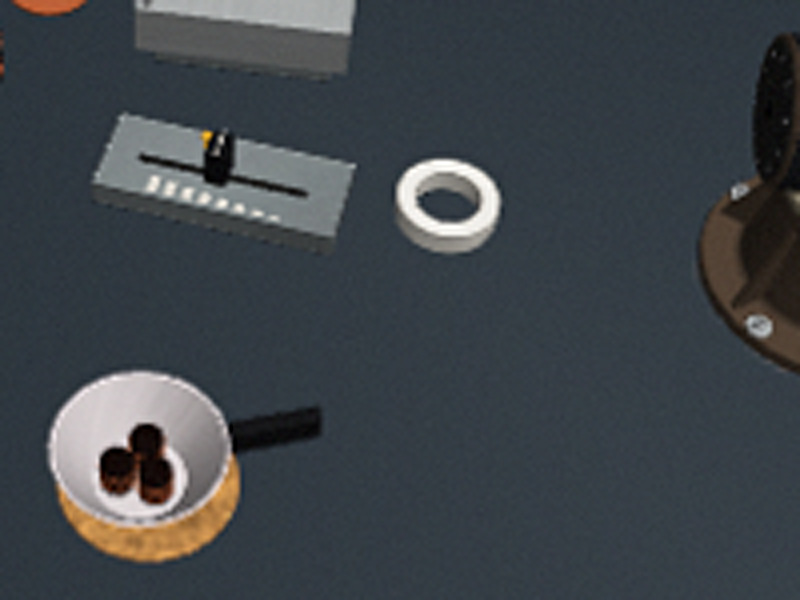

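Both crops agree: in the scene crop the track runs from (310,180) (near) to (188,305), the grip is around (246,226) and the pointer tip around (216,242). Three coils stand on the pan floor around (590,455), and the handle end is at (605,275).

Run:
```python
from h import *
from scipy.optimize import least_squares
def ld(n):
    z=np.load(f"{n}0.npz");return {k:z[k] if k!="k1" else float(z[k]) for k in ("intrinsics","R","t","k1")},z["im"],cloud({k:z[k] if k!="k1" else float(z[k]) for k in ("intrinsics","R","t","k1")},z["d"])
off=dict(scene=(225,140),side=(255,180))
P=dict(scene=dict(slotN=(310,180,.028),slotF=(188,305,.028),tip=(216,242,.034),tb1=(203,215,.034),tb2=(184,232,.034),c1=(288,123,.028),c2=(372,182,.028),c3=(198,368,.028),c4=(113,300,.028),hend=(605,273,.054)),
 side=dict(slotN=(306,194,.028),slotF=(140,157,.028),c1=(356,164,.028),c2=(332,238,.028),c3=(94,181,.028),c4=(124,115,.028),hend=(320,410,.054)))
def circ(p):
    f=lambda q:np.hypot(p[:,0]-q[0],p[:,1]-q[1])-q[2]
    return np.round(least_squares(f,[*p.mean(0),.07],loss='soft_l1',f_scale=.002).x,4)
for n in P:
    c,im,W=ld(n);ox,oy=off[n]
    for k,(u,v,z) in P[n].items(): print(n,k,np.round(onz(c,u/4+ox-.375,v/4+oy-.375,z)[:2],4))
    hsv=cv2.cvtColor(im,cv2.COLOR_RGB2HSV)
    near=lambda x,y,r:np.hypot(W[...,0]-x,W[...,1]-y)<r
    # pan rim outline: bright low-sat pixels near pan, outer contour, at z=.054
    m=((hsv[...,1]<50)&(hsv[...,2]>120)&near(.555,.26,.11)).astype(np.uint8)
    ct=max(cv2.findContours(m,0,1)[0],key=cv2.contourArea)
    hull=cv2.convexHull(ct)[:,0]
    print(n,"pan rim",circ(np.array([onz(c,u,v,.054)[:2] for u,v in hull])))
    # cork outline
    m=((hsv[...,0]>8)&(hsv[...,0]<25)&(hsv[...,1]>90)&near(.56,.26,.11)&(hsv[...,2]>90)).astype(np.uint8)
    m=cv2.morphologyEx(m,cv2.MORPH_OPEN,np.ones((2,2)))
    ys,xs=np.nonzero(m); hull=cv2.convexHull(np.stack([xs,ys],1).astype(np.int32))[:,0]
    p=np.array([onz(c,u,v,.004)[:2] for u,v in hull]);
    f=lambda q:np.hypot(*(p-q).T)-.072
    print("cork pts",len(p),np.round(least_squares(f,[.56,.26],loss='soft_l1',f_scale=.002).x,4), np.round(p.min(0),3),np.round(p.max(0),3))
    # dark handle
    m=(hsv[...,2]<60)&(W[...,2]>.035)&near(.455,.25,.06)
    q=W[m]; print("handle",len(q),np.round(np.nanmedian(q,0),4),np.round(np.nanpercentile(q[:,2],95),4)); 
    vx,vy,x0,y0=cv2.fitLine(q[:,:2].astype(np.float32),cv2.DIST_HUBER,0,.01,.01).ravel();print("dir",np.degrees(np.arctan2(vy,vx)),x0,y0)
    # fader grip top
    m=near(.55,-.015,.05)&(W[...,2]>.063); q=W[m]; print("fader",len(q),np.round(np.nanmedian(q,0),4),np.round(np.nanmin(q,0),3),np.round(np.nanmax(q,0),3))
    # tray rim
    m=near(.53,-.27,.2)&(W[...,2]>.07)&(W[...,2]<.09)&(hsv[...,1]<60); m&=~near(.74,-.277,.07)
    q=W[m][:,:2].astype(np.float32);print("tray",cv2.minAreaRect(q),len(q))
    # coils
    m=(hsv[...,2]<70)&near(.56,.26,.05)&(W[...,2]>.03); print("coils",np.round(np.nanmedian(W[m],0),3))
```

```text
scene slotN [ 0.4632 -0.0064]
scene slotF [ 0.6122 -0.0316]
scene tip [ 0.5555 -0.0401]
scene tb1 [ 0.5394 -0.0614]
scene tb2 [ 0.5606 -0.0662]
scene c1 [ 0.4238 -0.0487]
scene c2 [0.4391 0.0372]
scene c3 [0.6547 0.0026]
scene c4 [ 0.6382 -0.0834]
scene hend [0.4361 0.2342]
scene pan rim [0.5682 0.2867 0.0701]
cork pts 18 [0.564  0.2869] [0.568 0.216] [0.637 0.352]
handle 92 [0.4683 0.2464 0.0542] 0.0576
dir 22.211927 0.46537337 0.24408288
fader 66 [ 0.5438 -0.0185  0.0699] [ 0.531 -0.034  0.063] [ 0.555 -0.005  0.076]
tray ((0.5348864793777466, -0.26415011286735535), (0.20490498840808868, 0.20527268946170807), 88.54149627685547) 692
coils [0.57  0.289 0.041]
side slotN [ 0.4647 -0.0107]
side slotF [ 0.6158 -0.0344]
side c1 [ 0.423  -0.0522]
side c2 [0.4387 0.0364]
side c3 [ 6.522e-01 -4.000e-04]
side c4 [ 0.6376 -0.0839]
side hend [0.4369 0.2323]
side pan rim [0.5717 0.2834 0.0695]
cork pts 19 [0.5615 0.2847] [0.49  0.259] [0.626 0.357]
handle 163 [0.4691 0.2501 0.0507] 0.0563
dir 18.257868 0.48100013 0.25539428
fader 48 [ 0.543  -0.0185  0.0693] [ 0.532 -0.037  0.063] [ 0.555 -0.004  0.077]
tray ((0.5353461503982544, -0.26709288358688354), (0.21344906091690063, 0.2007717341184616), 88.29662322998047) 418
coils [0.567 0.288 0.04 ]
```

servo_tool([
  {"dx": 0.026, "dy": -0.048, "roll": 0.62, "jaw": 1},
  {"dx": 0.026, "dy": -0.048, "roll": 0.62, "jaw": 1},
  {"dx": 0.026, "dy": -0.048, "roll": 0.62, "jaw": 1},
  {"dx": 0.026, "dy": -0.048, "roll": 0.62, "jaw": 1},
  {"dx": 0.026, "dy": -0.048, "roll": 0.62, "jaw": 1},
  {"dx": 0.026, "dy": -0.048, "roll": 0.62, "jaw": 1},
  {"dx": 0.026, "dy": -0.048, "roll": 0.62, "jaw": 1},
  {"dx": 0.026, "dy": -0.048, "roll": 0.62, "jaw": 1},
  {"dx": 0.026, "dy": -0.048, "roll": 0.62, "jaw": 1},
  {"dx": 0.026, "dy": -0.048, "roll": 0.62, "jaw": 1},
], newtons=20)

```text
$.moves[0]: bad value
```

servo_tool([
  {"dx": 0.026, "dy": -0.048, "dz": 0, "roll": 0.6, "jaw": 1},
  {"dx": 0.026, "dy": -0.048, "dz": 0, "roll": 0.6, "jaw": 1},
  {"dx": 0.026, "dy": -0.048, "dz": 0, "roll": 0.6, "jaw": 1},
  {"dx": 0.026, "dy": -0.048, "dz": 0, "roll": 0.6, "jaw": 1},
  {"dx": 0.026, "dy": -0.048, "dz": 0, "roll": 0.6, "jaw": 1},
  {"dx": 0.026, "dy": -0.048, "dz": 0, "roll": 0.6, "jaw": 1},
  {"dx": 0.026, "dy": -0.048, "dz": 0, "roll": 0.6, "jaw": 1},
  {"dx": 0.026, "dy": -0.048, "dz": 0, "roll": 0.6, "jaw": 1},
  {"dx": 0.026, "dy": -0.048, "dz": 0, "roll": 0.6, "jaw": 1},
  {"dx": 0.026, "dy": -0.048, "dz": 0, "roll": 0.6, "jaw": 1},
], newtons=20)

```text
t: 1.4
eef_pos: [0.4391, 0.1693, 0.204]
ee_rot: [-3.141, -0.0, -0.162]
force: [1.0, 0.6, 0.0]
width: 0.0878
gripper_force: 0.0
```

servo_tool([
  {"dx": 0.026, "dy": -0.047, "dz": 0, "roll": 0, "jaw": 1},
  {"dx": 0.026, "dy": -0.047, "dz": 0, "roll": 0, "jaw": 1},
  {"dx": 0.026, "dy": -0.047, "dz": 0, "roll": 0, "jaw": 1},
  {"dx": 0.026, "dy": -0.047, "dz": 0, "roll": 0, "jaw": 1},
  {"dx": 0, "dy": 0, "dz": -0.053, "roll": 0, "jaw": 0.8},
  {"dx": 0, "dy": 0, "dz": -0.053, "roll": 0, "jaw": 0.8},
  {"dx": 0, "dy": 0, "dz": -0.053, "roll": 0, "jaw": 0.8},
  {"dx": 0, "dy": 0, "dz": 0, "roll": 0, "jaw": 0},
  {"dx": 0, "dy": 0, "dz": 0, "roll": 0, "jaw": 0},
  {"dx": 0, "dy": 0, "dz": 0, "roll": 0, "jaw": 0},
], newtons=20)

```text
t: 2.65
eef_pos: [0.5444, -0.0165, 0.0473]
ee_rot: [-3.14, -0.004, -0.163]
force: [0.2, 1.2, -1.4]
width: 0.0457
gripper_force: 0.0
```

servo_tool([
  {"dx": 0, "dy": 0, "dz": 0, "roll": 0, "jaw": 0},
  {"dx": 0, "dy": 0, "dz": 0, "roll": 0, "jaw": 0},
  {"dx": 0, "dy": 0, "dz": 0, "roll": 0, "jaw": 0},
  {"dx": -0.013, "dy": 0.0021, "dz": 0, "roll": 0, "jaw": 0},
  {"dx": -0.013, "dy": 0.0021, "dz": 0, "roll": 0, "jaw": 0},
  {"dx": -0.013, "dy": 0.0021, "dz": 0, "roll": 0, "jaw": 0},
  {"dx": -0.013, "dy": 0.0021, "dz": 0, "roll": 0, "jaw": 0},
  {"dx": -0.009, "dy": 0.0015, "dz": 0, "roll": 0, "jaw": 0},
  {"dx": -0.005, "dy": 0.0008, "dz": 0, "roll": 0, "jaw": 0},
  {"dx": 0, "dy": 0, "dz": 0, "roll": 0, "jaw": 0},
], newtons=20)

```text
t: 3.9
eef_pos: [0.4792, -0.007, 0.0478]
ee_rot: [-3.141, -0.006, -0.162]
force: [-0.2, -4.5, 16.2]
width: 0.0161
gripper_force: 8.6
```

Run:
```python
from h import *
a,d=grab_frame("scene");b,d=grab_frame("side")
f=lambda im,x,y:cv2.resize(im[y:y+100,x:x+100],None,fx=4,fy=4,interpolation=cv2.INTER_CUBIC)
cv2.imwrite("pics/f1.png",np.hstack([f(a,240,145),f(b,270,160)])[:,:,::-1])
```

```text
(no output)
```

View pics/f1.png

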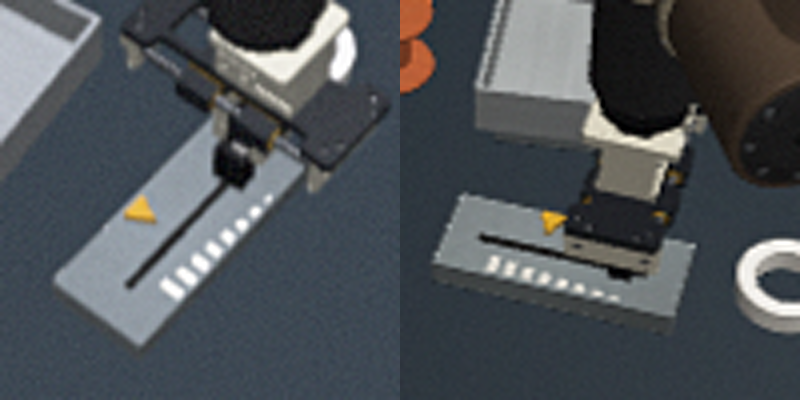

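Fader block sits at the near end of the slot (left half, about (237,165)); the pointer tip is now visible at about (157,220).

servo_tool([
  {"dx": 0, "dy": 0, "dz": 0, "roll": 0, "jaw": 1},
  {"dx": 0, "dy": 0, "dz": 0, "roll": 0, "jaw": 1},
  {"dx": 0, "dy": 0, "dz": 0.04, "roll": 0, "jaw": 1},
  {"dx": 0, "dy": 0, "dz": 0.05, "roll": 0, "jaw": 1},
  {"dx": 0, "dy": 0, "dz": 0.03, "roll": 0, "jaw": 1},
  {"dx": -0.003, "dy": 0.05, "dz": 0, "roll": 6.1, "jaw": 1},
  {"dx": -0.003, "dy": 0.05, "dz": 0, "roll": 6.1, "jaw": 1},
  {"dx": -0.003, "dy": 0.05, "dz": 0, "roll": 6.1, "jaw": 1},
  {"dx": -0.003, "dy": 0.05, "dz": 0, "roll": 6.1, "jaw": 1},
  {"dx": -0.003, "dy": 0.05, "dz": 0, "roll": 6.1, "jaw": 1},
], newtons=20)

```text
t: 5.25
eef_pos: [0.4614, 0.2455, 0.1661]
ee_rot: [-3.141, -0.002, 0.373]
force: [1.6, -0.6, 0.0]
width: 0.0875
gripper_force: 0.0
```

Run:
```python
from h import *
s=get_state();print(s["eef_pos"],s["ee_rot"])
for n in ("scene","side","wrist"):
    c=calibration(n);im,d=grab_frame(n);W=cloud(c,d);hsv=cv2.cvtColor(im,cv2.COLOR_RGB2HSV)
    np.savez(f"{n}1.npz",im=im,d=d,**c)
    near=lambda x,y,r:np.hypot(W[...,0]-x,W[...,1]-y)<r
    m=near(.5,-.015,.11)&(W[...,2]>.062)&(W[...,2]<.085)&(hsv[...,2]<90)
    q=W[m]
    if len(q): print(n,"fader",len(q),np.round(np.median(q,0),4),np.round(q.min(0),3),np.round(q.max(0),3))
    m=((hsv[...,0]>15)&(hsv[...,0]<32)&(hsv[...,1]>110)&near(.55,-.05,.06)).astype(np.uint8)
    ct=cv2.findContours(m,0,1)[0]
    if ct:
        ct=max(ct,key=cv2.contourArea);a,t=cv2.minEnclosingTriangle(ct)
        print("ptr",[np.round(onz(c,u,v,.034)[:2],4) for u,v in t[:,0]], np.round(onz(c,*ct[:,0].mean(0),.034),4))
    m=(hsv[...,2]<60)&(W[...,2]>.042)&(W[...,2]<.065)&near(.465,.245,.06)
    q=W[m]
    if len(q): print("handle",len(q),np.round(np.median(q,0),4),np.round(cv2.minAreaRect(q[:,:2].astype(np.float32))[0],4),np.round(cv2.fitLine(q[:,:2].astype(np.float32),cv2.DIST_HUBER,0,.01,.01).ravel(),3))
cv2.imwrite("pics/wrist1.png",im[:,:,::-1])
```

```text
[0.46143097 0.24549807 0.16612549] [-3.14062251e+00 -1.95925216e-03  3.73040775e-01]
scene fader 43 [ 0.4911 -0.0108  0.0693] [ 0.472 -0.023  0.062] [0.497 0.004 0.076]
ptr [array([ 0.5404, -0.061 ]), array([ 0.5659, -0.0653]), array([ 0.553 , -0.0438])] [ 0.5533 -0.0554  0.034 ]
handle 77 [0.47   0.2462 0.0544] [0.4692 0.2484] [0.945 0.326 0.477 0.25 ]
ptr [array([ 0.5531, -0.0664]), array([ 0.5651, -0.0648]), array([ 0.5541, -0.0355])] [ 0.557  -0.0555  0.034 ]
handle 131 [0.4709 0.2501 0.0521] [0.4702 0.2478] [0.939 0.343 0.466 0.25 ]
ptr [array([ 0.5385, -0.0616]), array([ 0.5639, -0.0658]), array([ 0.5552, -0.0334])] [ 0.553  -0.0532  0.034 ]
handle 177 [0.4731 0.249  0.0526] [0.4716 0.2486] [0.941 0.338 0.475 0.245]
```

View pics/wrist1.png

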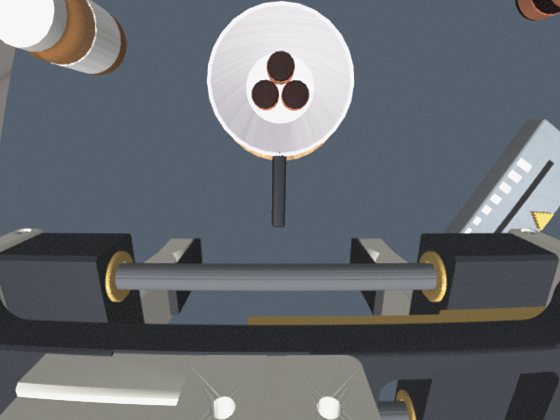

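Wrist view: handle runs straight down from (279,155) to (279,227), well centred between the fingers; the three coils stand in the pan at (280,67), (265,94) and (295,94).

Run:
```python
from h import *
for n in ("scene","side"):
    r=[]
    for i in (0,1):
        z=np.load(f"{n}{i}.npz");c={k:z[k] if k!="k1" else float(z[k]) for k in ("intrinsics","R","t","k1")};im=z["im"];W=cloud(c,z["d"])
        g=im.max(2)
        e=np.array([.987,-.16]);nn=np.array([.16,.987]);o=np.array([.539,-.021])
        a=(W[...,:2]-o)@e;b=(W[...,:2]-o)@nn
        m=(abs(a)<.1)&(abs(b)<.03)&(W[...,2]>.06)&(W[...,2]<.085)
        print(n,i,m.sum(),"along",np.round(np.percentile(a[m],[2,50,98]),4) if m.any() else 0,"lat",np.round(np.percentile(b[m],[2,50,98]),4)if m.any() else 0, np.median(W[m][:,2]) if m.any() else 0)
        # slot dark pixels on console z~.028
        m2=(abs(a)<.1)&(abs(b)<.006)&(W[...,2]<.04)&(W[...,2]>.015)&(g<70)
        print(" slot along",np.round(np.percentile(a[m2],[1,99]),4))
        r.append(im)
```

```text
scene 0 73 along [-0.007   0.0046  0.013 ] lat [-0.0117  0.0033  0.017 ] 0.06959180739975225
 slot along [-0.0744  0.0724]
scene 1 71 along [-0.0654 -0.0529 -0.0444] lat [-0.0128  0.0028  0.0161] 0.06973254625348069
 slot along [-0.0462  0.0731]
side 0 51 along [-0.0067  0.0031  0.0141] lat [-0.0144  0.0055  0.0176] 0.06918078209027168
 slot along [-0.0721  0.0751]
side 1 0 along 0 lat 0 0
 slot along [0.0127 0.0751]
```

servo_tool([
  {"dx": 0.0135, "dy": -0.053, "dz": 0, "roll": -6.1, "jaw": 0},
  {"dx": 0.0135, "dy": -0.053, "dz": 0, "roll": -6.1, "jaw": 0},
  {"dx": 0.0135, "dy": -0.053, "dz": 0, "roll": -6.1, "jaw": 0},
  {"dx": 0.0135, "dy": -0.053, "dz": 0, "roll": -6.1, "jaw": 0},
  {"dx": 0.0135, "dy": -0.053, "dz": 0, "roll": -6.1, "jaw": 0},
  {"dx": 0, "dy": 0, "dz": -0.04, "roll": 0, "jaw": 0},
  {"dx": 0, "dy": 0, "dz": -0.04, "roll": 0, "jaw": 0},
  {"dx": 0, "dy": 0, "dz": -0.036, "roll": 0, "jaw": 0},
  {"dx": -0.008, "dy": 0.0013, "dz": 0, "roll": 0, "jaw": 0},
  {"dx": -0.008, "dy": 0.0013, "dz": 0, "roll": 0, "jaw": 0},
], newtons=20)

```text
t: 6.65
eef_pos: [0.5132, -0.0189, 0.0503]
ee_rot: [-3.141, -0.001, -0.163]
force: [0.7, 0.6, 0.1]
width: 0.0009
gripper_force: 0.0
```

servo_tool([
  {"dx": -0.004, "dy": 0.0006, "dz": 0, "roll": 0, "jaw": 0},
  {"dx": -0.003, "dy": 0.0005, "dz": 0, "roll": 0, "jaw": 0},
  {"dx": -0.002, "dy": 0.0003, "dz": 0, "roll": 0, "jaw": 0},
  {"dx": -0.002, "dy": 0.0003, "dz": 0, "roll": 0, "jaw": 0},
  {"dx": -0.002, "dy": 0.0003, "dz": 0, "roll": 0, "jaw": 0},
  {"dx": -0.002, "dy": 0.0003, "dz": 0, "roll": 0, "jaw": 0},
  {"dx": -0.002, "dy": 0.0003, "dz": 0, "roll": 0, "jaw": 0},
  {"dx": -0.001, "dy": 0.0002, "dz": 0, "roll": 0, "jaw": 0},
  {"dx": -0.001, "dy": 0.0002, "dz": 0, "roll": 0, "jaw": 0},
  {"dx": 0, "dy": 0, "dz": 0, "roll": 0, "jaw": 0},
], newtons=20)

```text
t: 7.9
eef_pos: [0.4941, -0.0158, 0.0489]
ee_rot: [-3.142, -0.0, -0.163]
force: [0.4, -0.2, -0.2]
width: 0.0006
gripper_force: 0.0
```

servo_tool([
  {"dx": -0.002, "dy": 0.0003, "dz": 0, "roll": 0, "jaw": 0},
  {"dx": -0.002, "dy": 0.0003, "dz": 0, "roll": 0, "jaw": 0},
  {"dx": -0.002, "dy": 0.0003, "dz": 0, "roll": 0, "jaw": 0},
  {"dx": -0.001, "dy": 0.0002, "dz": 0, "roll": 0, "jaw": 0},
  {"dx": -0.001, "dy": 0.0002, "dz": 0, "roll": 0, "jaw": 0},
  {"dx": -0.001, "dy": 0.0002, "dz": 0, "roll": 0, "jaw": 0},
  {"dx": -0.001, "dy": 0.0002, "dz": 0, "roll": 0, "jaw": 0},
  {"dx": 0, "dy": 0, "dz": 0, "roll": 0, "jaw": 0},
  {"dx": 0, "dy": 0, "dz": 0, "roll": 0, "jaw": 0},
  {"dx": 0, "dy": 0, "dz": 0, "roll": 0, "jaw": 0},
], newtons=20)

```text
t: 9.15
eef_pos: [0.4841, -0.0141, 0.0488]
ee_rot: [3.142, 0.0, -0.163]
force: [0.2, 1.0, -0.5]
width: 0.0006
gripper_force: 0.0
```

```bash
cat > fa.py <<'E'
from h import *
for n in ("scene","side"):
        c=calibration(n);im,d=grab_frame(n);W=cloud(c,d)
        g=im.max(2)
        e=np.array([.987,-.16]);nn=np.array([.16,.987]);o=np.array([.539,-.021])
        a=(W[...,:2]-o)@e;b=(W[...,:2]-o)@nn
        m=(abs(a)<.1)&(abs(b)<.03)&(W[...,2]>.06)&(W[...,2]<.085)
        if m.any():print(n,m.sum(),"along",np.round(np.percentile(a[m],[2,50,98]),4),"lat",np.round(np.percentile(b[m],[2,50,98]),4))
        m2=(abs(a)<.1)&(abs(b)<.006)&(W[...,2]<.04)&(W[...,2]>.015)&(g<70)
        print(n," slot along",np.round(np.percentile(a[m2],[1,99]),4))
E
python3 fa.py
```

```text
scene 47 along [-0.0619 -0.0468 -0.0438] lat [-0.0164  0.0069  0.0157]
scene  slot along [-0.0465  0.0727]
side  slot along [-0.0728  0.0743]
```

Run:
```python
from h import *
a,d=grab_frame("scene");b,d=grab_frame("side")
c,d=grab_frame("wrist")
f=lambda im,x,y:cv2.resize(im[y:y+60,x:x+80],None,fx=5,fy=5,interpolation=cv2.INTER_CUBIC)
v=np.hstack([f(a,255,160),f(b,285,190)])
z=np.zeros((300,800,3),np.uint8);w=cv2.resize(c,(400,300));z[:,:400]=w
cv2.imwrite("pics/f2.png",np.vstack([v,z])[:,:,::-1])
```

```text
(no output)
```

View pics/f2.png

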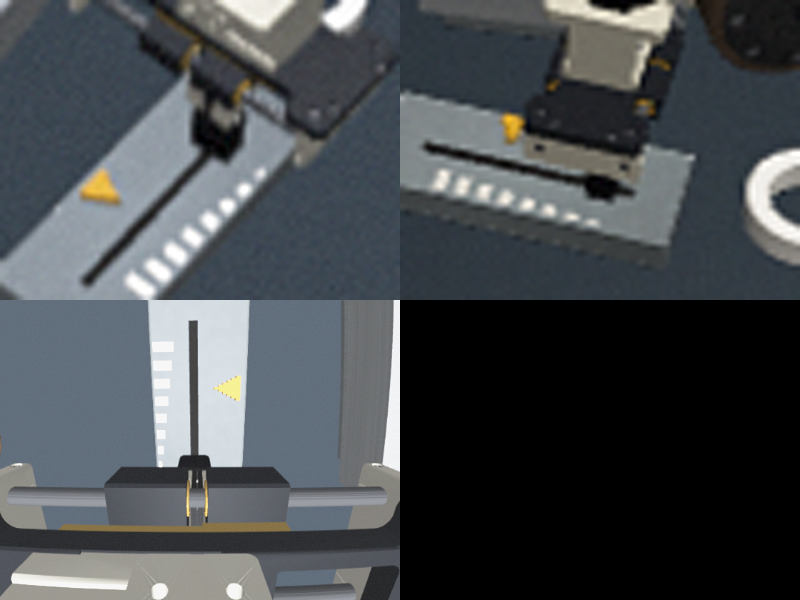

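Top-left/right: the block is at (217,135) / (600,187), with a bit of slot still visible past it in the side view; in the wrist view a dark block top peeks out ahead of the fingers at (193,462).

Run:
```python
from h import *
e=np.array([.987,-.16]);nn=np.array([.16,.987]);o=np.array([.539,-.021])
s=get_state();p=s["eef_pos"];print((p[:2]-o)@e,(p[:2]-o)@nn,p[2])
for n in ("wrist","scene","side"):
    c=calibration(n);im,d=grab_frame(n);W=cloud(c,d)
    a=(W[...,:2]-o)@e;b=(W[...,:2]-o)@nn;g=im.max(2)
    for z0,z1 in ((.03,.045),(.045,.06),(.06,.068),(.068,.074),(.074,.09)):
        m=(abs(a)<.1)&(abs(b)<.045)&(W[...,2]>z0)&(W[...,2]<z1)&(g<90)
        if m.any():print(n,z0,m.sum(),"along",np.round(np.percentile(a[m],[2,50,98]),4),"lat",np.round(np.percentile(b[m],[2,50,98]),4))
    print(np.round(pix(c,p)),[np.round(pix(c,np.array([*(o-.06*e+dx*e+dy*nn),.0705]))) for dx in(-.011,.011) for dy in (-.015,.015)])
```

```text
-0.055261508090055374 -0.0019629790404708273 0.04884862333849246
wrist 0.03 235 along [-0.0456 -0.0444  0.0005] lat [-0.0126  0.0001  0.0141]
wrist 0.045 327 along [-0.0456 -0.0444 -0.0439] lat [-0.0127  0.0005  0.0139]
wrist 0.06 203 along [-0.0455 -0.0444 -0.0439] lat [-0.0117 -0.0003  0.0132]
wrist 0.068 108 along [-0.0605 -0.0458 -0.0445] lat [-0.0078 -0.0014  0.0038]
wrist 0.074 129 along [-0.0459 -0.0454 -0.0448] lat [-0.0053 -0.001   0.0019]
[276. 240.] [array([297., 277.]), array([248., 277.]), array([298., 244.]), array([247., 244.])]
scene 0.03 54 along [-0.058  -0.0279  0.0715] lat [-0.0117  0.0022  0.0158]
scene 0.045 27 along [-0.0624 -0.0457 -0.0442] lat [-0.0127  0.0084  0.0162]
scene 0.06 17 along [-0.0594 -0.0465 -0.0446] lat [-0.0075  0.0066  0.0164]
scene 0.068 12 along [-0.0617 -0.0475 -0.0453] lat [-0.0096  0.0039  0.0157]
scene 0.074 9 along [-0.0595 -0.0472 -0.0432] lat [-0.0059 -0.0027  0.0113]
[297. 185.] [array([298., 176.]), array([305., 181.]), array([293., 180.]), array([301., 185.])]
side 0.03 46 along [-0.0672 -0.0183  0.0727] lat [-0.006   0.005   0.0169]
side 0.045 13 along [-0.0646 -0.0556 -0.0447] lat [0.0089 0.0141 0.0167]
[326. 223.] [array([332., 217.]), array([330., 223.]), array([326., 216.]), array([323., 222.])]
```

servo_tool([
  {"dx": 0, "dy": 0, "dz": 0.03, "roll": 0, "jaw": 0},
  {"dx": 0.001, "dy": 0.002, "dz": 0.025, "roll": 0, "jaw": 0.7},
  {"dx": 0, "dy": 0, "dz": 0, "roll": 0, "jaw": 0.7},
  {"dx": 0, "dy": 0, "dz": 0, "roll": 0, "jaw": 0.7},
  {"dx": 0, "dy": 0, "dz": 0, "roll": 0, "jaw": 0.7},
  {"dx": 0, "dy": 0, "dz": -0.03, "roll": 0, "jaw": 0.7},
  {"dx": 0, "dy": 0, "dz": -0.037, "roll": 0, "jaw": 0.7},
  {"dx": 0, "dy": 0, "dz": 0, "roll": 0, "jaw": 0},
  {"dx": 0, "dy": 0, "dz": 0, "roll": 0, "jaw": 0},
  {"dx": 0, "dy": 0, "dz": 0, "roll": 0, "jaw": 0},
], newtons=20)

```text
t: 10.8
eef_pos: [0.4861, -0.0118, 0.0381]
ee_rot: [-3.141, -0.002, -0.163]
force: [-1.0, -0.1, 1.1]
width: 0.0358
gripper_force: 0.0
```

servo_tool([
  {"dx": 0, "dy": 0, "dz": 0, "roll": 0, "jaw": 0},
  {"dx": 0, "dy": 0, "dz": 0, "roll": 0, "jaw": 0},
  {"dx": 0, "dy": 0, "dz": 0, "roll": 0, "jaw": 0},
  {"dx": 0, "dy": 0, "dz": 0, "roll": 0, "jaw": 0},
  {"dx": 0, "dy": 0, "dz": 0, "roll": 0, "jaw": 0},
  {"dx": -0.002, "dy": 0.0003, "dz": 0, "roll": 0, "jaw": 0},
  {"dx": -0.002, "dy": 0.0003, "dz": 0, "roll": 0, "jaw": 0},
  {"dx": -0.002, "dy": 0.0003, "dz": 0, "roll": 0, "jaw": 0},
  {"dx": -0.002, "dy": 0.0003, "dz": 0, "roll": 0, "jaw": 0},
  {"dx": -0.002, "dy": 0.0003, "dz": 0, "roll": 0, "jaw": 0},
], newtons=25)

```text
t: 12.05
eef_pos: [0.4803, -0.0105, 0.0382]
ee_rot: [-3.14, -0.009, -0.161]
force: [22.3, -15.4, -15.4]
width: 0.0295
gripper_force: 25.0
```

servo_tool([
  {"dx": 0, "dy": 0, "dz": 0, "roll": 0, "jaw": 0.7},
  {"dx": 0, "dy": 0, "dz": 0, "roll": 0, "jaw": 0.7},
  {"dx": 0, "dy": 0, "dz": 0.06, "roll": 0, "jaw": 0.7},
  {"dx": 0, "dy": 0, "dz": 0.06, "roll": 0, "jaw": 0.7},
  {"dx": -0.002, "dy": 0.0512, "dz": 0, "roll": 6.1, "jaw": 0.7},
  {"dx": -0.002, "dy": 0.0512, "dz": 0, "roll": 6.1, "jaw": 0.7},
  {"dx": -0.002, "dy": 0.0512, "dz": 0, "roll": 6.1, "jaw": 0.7},
  {"dx": -0.002, "dy": 0.0512, "dz": 0, "roll": 6.1, "jaw": 0.6},
  {"dx": -0.002, "dy": 0.0512, "dz": 0, "roll": 6.1, "jaw": 0.6},
  {"dx": 0, "dy": 0, "dz": -0.04, "roll": 0, "jaw": 0.6},
], newtons=60)

```text
t: 13.3
eef_pos: [0.4665, 0.2502, 0.1186]
ee_rot: [-3.139, -0.006, 0.375]
force: [0.7, -1.4, -0.2]
width: 0.0524
gripper_force: 0.0
```

```bash
python3 fa.py
python3 - <<'E'
from h import *
s=get_state();p=s["eef_pos"];print(s["t"],p,s["ee_rot"])
c=calibration("wrist");im,d=grab_frame("wrist");W=cloud(c,d)
hsv=cv2.cvtColor(im,cv2.COLOR_RGB2HSV)
m=(hsv[...,2]<60)&(W[...,2]>.042)&(W[...,2]<.065)&(np.hypot(W[...,0]-.465,W[...,1]-.245)<.045)
q=W[m];y=s["ee_rot"][2];f=np.array([np.cos(y),np.sin(y)]);l=np.array([-np.sin(y),np.cos(y)])
A=(q[:,:2]-p[:2])@f;B=(q[:,:2]-p[:2])@l
print(len(q),np.percentile(A,[1,99]),np.percentile(B,[1,50,99]),np.median(q[:,2]))
E
```

```text
scene 72 along [-0.0699 -0.0566 -0.0491] lat [-0.0126  0.0028  0.0161]
scene  slot along [-0.052   0.0724]
side  slot along [0.0026 0.0758]
13.4 [0.46209723 0.24415967 0.11313251] [3.13945048 0.00732279 0.36981538]
267 [-0.02412604  0.04482321] [-0.00593965 -0.00459403  0.0074561 ] 0.05266662530456051
```

servo_tool([
  {"dx": 0.001, "dy": 0.001, "dz": -0.04, "roll": 0, "jaw": 0.6},
  {"dx": 0, "dy": 0, "dz": -0.035, "roll": 0, "jaw": 0.6},
  {"dx": 0, "dy": 0, "dz": -0.016, "roll": 0, "jaw": 0.6},
  {"dx": 0, "dy": 0, "dz": 0, "roll": 0, "jaw": 0},
  {"dx": 0, "dy": 0, "dz": 0, "roll": 0, "jaw": 0},
  {"dx": 0, "dy": 0, "dz": 0, "roll": 0, "jaw": 0},
  {"dx": 0, "dy": 0, "dz": 0, "roll": 0, "jaw": 0},
  {"dx": 0, "dy": 0, "dz": 0, "roll": 0, "jaw": 0},
  {"dx": 0, "dy": 0, "dz": 0, "roll": 0, "jaw": 0},
  {"dx": 0, "dy": 0, "dz": 0, "roll": 0, "jaw": 0},
], newtons=60)

```text
t: 14.7
eef_pos: [0.4661, 0.2464, 0.026]
ee_rot: [3.142, -0.0, 0.369]
force: [-0.3, -0.5, 1.8]
width: 0.0125
gripper_force: 60.0
```

servo_tool([
  {"dx": 0, "dy": 0, "dz": 0.006, "roll": 0, "jaw": 0},
  {"dx": 0, "dy": 0, "dz": 0.01, "roll": 0, "jaw": 0},
  {"dx": 0, "dy": 0, "dz": 0.015, "roll": 0, "jaw": 0},
  {"dx": 0, "dy": 0, "dz": 0.02, "roll": 0, "jaw": 0},
  {"dx": 0, "dy": 0, "dz": 0.025, "roll": 0, "jaw": 0},
  {"dx": 0, "dy": 0, "dz": 0.025, "roll": 0, "jaw": 0},
  {"dx": 0, "dy": 0, "dz": 0.025, "roll": 0, "jaw": 0},
  {"dx": 0, "dy": 0, "dz": 0.02, "roll": 0, "jaw": 0},
  {"dx": 0, "dy": 0, "dz": 0.01, "roll": 0, "jaw": 0},
  {"dx": 0, "dy": 0, "dz": 0, "roll": 0, "jaw": 0},
], newtons=60)

```text
t: 15.95
eef_pos: [0.4662, 0.2466, 0.1826]
ee_rot: [-3.141, -0.001, 0.369]
force: [0.4, 0.3, -2.4]
width: 0.0128
gripper_force: 60.0
```

```bash
cat > pan.py <<'E'
from h import *
import sys
# pan rim tilt in the vertical plane of the handle, wrist+scene+side clouds
def measure(r=.3,show=True):
    s=get_state();p=s["eef_pos"];y=s["ee_rot"][2];f=np.array([np.cos(y),np.sin(y)]);l=np.array([-np.sin(y),np.cos(y)])
    print("t",round(s["t"],2),"tcp",np.round(p,4),"yaw",round(y,3),"w",round(s["width"],4),"F",np.round(s["force"],1),"grip",np.round(s["gripper_force"],1))
    for n in ("wrist","scene","side"):
        c=calibration(n);im,d=grab_frame(n);W=cloud(c,d);hsv=cv2.cvtColor(im,cv2.COLOR_RGB2HSV)
        A=(W[...,:2]-p[:2])@f;B=(W[...,:2]-p[:2])@l
        m=(hsv[...,1]<60)&(hsv[...,2]>130)&(A>.025)&(A<.25)&(abs(B)<.085)&(W[...,2]<p[2]+.08)&(W[...,2]>p[2]-.25)&(W[...,2]>.1)
        if m.sum()<20: print(n,"few");continue
        # points near the mid plane: profile
        q=np.stack([A[m],B[m],W[...,2][m]-p[2]],1)
        near=q[abs(q[:,1])<.012]
        out=[]
        for a0 in np.arange(.03,.25,.02):
            k=near[(near[:,0]>=a0)&(near[:,0]<a0+.02)]
            if len(k)>1: out.append((round(a0+.01,2),round(float(k[:,2].max()),3)))
        print(n,m.sum(),"A",np.round(np.percentile(q[:,0],[1,99]),3),"B",np.round(np.percentile(q[:,1],[1,99]),3),"topprofile",out)
        cv2.imwrite(f"pics/m_{n}.png",im[:,:,::-1])
measure()
E
python3 pan.py
```

```text
t 15.95 tcp [0.4662 0.2466 0.1826] yaw 0.369 w 0.0128 F [ 0.4  0.3 -2.4] grip 60.0
wrist 34579 A [0.046 0.145] B [-0.066  0.066] topprofile [(np.float64(0.04), 0.027), (np.float64(0.06), 0.018), (np.float64(0.08), -0.015), (np.float64(0.1), 0.002), (np.float64(0.12), 0.008), (np.float64(0.14), 0.008)]
scene 1655 A [0.044 0.175] B [-0.065  0.065] topprofile [(np.float64(0.04), 0.028), (np.float64(0.06), 0.015), (np.float64(0.08), 0.007), (np.float64(0.1), 0.01), (np.float64(0.12), -0.021), (np.float64(0.14), 0.006), (np.float64(0.16), 0.011), (np.float64(0.18), 0.021)]
side 1097 A [0.045 0.175] B [-0.068  0.063] topprofile [(np.float64(0.04), 0.028), (np.float64(0.06), 0.015), (np.float64(0.08), 0.005), (np.float64(0.12), -0.023), (np.float64(0.14), -0.019), (np.float64(0.16), 0.011), (np.float64(0.18), 0.019)]
```

servo_tool([
  {"dx": 0.001, "dy": -0.02, "dz": 0.008, "roll": -1, "jaw": 0},
  {"dx": 0.001, "dy": -0.035, "dz": 0.008, "roll": -2, "jaw": 0},
  {"dx": 0.001, "dy": -0.048, "dz": 0.008, "roll": -2.5, "jaw": 0},
  {"dx": 0.001, "dy": -0.048, "dz": 0.008, "roll": -2.5, "jaw": 0},
  {"dx": 0.001, "dy": -0.048, "dz": 0.008, "roll": -2.5, "jaw": 0},
  {"dx": 0.001, "dy": -0.048, "dz": 0.008, "roll": -2.5, "jaw": 0},
  {"dx": 0.001, "dy": -0.048, "dz": 0, "roll": -2.5, "jaw": 0},
  {"dx": 0.001, "dy": -0.048, "dz": 0, "roll": -2.5, "jaw": 0},
  {"dx": 0.001, "dy": -0.048, "dz": 0, "roll": -2, "jaw": 0},
  {"dx": 0, "dy": -0.048, "dz": 0, "roll": -1.2, "jaw": 0},
], newtons=60)

```text
t: 17.35
eef_pos: [0.4742, -0.1948, 0.2298]
ee_rot: [3.141, 0.001, -0.002]
force: [1.4, 0.4, -2.1]
width: 0.0126
gripper_force: 60.0
```

servo_tool([
  {"dx": 0, "dy": -0.035, "dz": 0, "roll": 0, "jaw": 0},
  {"dx": 0, "dy": -0.025, "dz": 0, "roll": 0, "jaw": 0},
  {"dx": 0, "dy": -0.012, "dz": 0, "roll": 0, "jaw": 0},
  {"dx": 0, "dy": 0, "dz": 0, "roll": 0, "jaw": 0},
  {"dx": 0, "dy": 0, "dz": 0, "roll": 0, "jaw": 0},
  {"dx": 0, "dy": 0, "dz": 0, "roll": 0, "jaw": 0},
  {"dx": 0, "dy": 0, "dz": 0, "roll": 0, "jaw": 0},
  {"dx": 0, "dy": 0, "dz": 0, "roll": 0, "jaw": 0},
  {"dx": 0, "dy": 0, "dz": 0, "roll": 0, "jaw": 0},
  {"dx": 0, "dy": 0, "dz": 0, "roll": 0, "jaw": 0},
], newtons=35)

```text
t: 18.6
eef_pos: [0.4751, -0.2646, 0.2299]
ee_rot: [3.142, 0.0, -0.001]
force: [0.4, 0.6, -1.7]
width: 0.0129
gripper_force: 35.0
```

```bash
python3 pan.py
```

```text
t 18.6 tcp [ 0.4751 -0.2646  0.2299] yaw -0.001 w 0.0129 F [ 0.4  0.6 -1.7] grip 35.0
wrist 29700 A [0.043 0.154] B [-0.066  0.065] topprofile [(np.float64(0.04), 0.015), (np.float64(0.06), -0.01), (np.float64(0.08), -0.025), (np.float64(0.1), -0.025), (np.float64(0.12), -0.027), (np.float64(0.14), -0.029), (np.float64(0.16), -0.037)]
scene 1231 A [0.043 0.167] B [-0.065  0.065] topprofile [(np.float64(0.04), 0.017), (np.float64(0.06), 0.008), (np.float64(0.08), -0.011), (np.float64(0.1), -0.048), (np.float64(0.12), -0.023), (np.float64(0.14), -0.034), (np.float64(0.16), -0.024)]
side 413 A [0.046 0.169] B [-0.072  0.064] topprofile [(np.float64(0.04), 0.015), (np.float64(0.12), -0.055), (np.float64(0.14), -0.038), (np.float64(0.16), -0.025)]
```

servo_tool([
  {"dx": 0, "dy": 0, "dz": 0, "roll": 0, "jaw": 0},
  {"dx": 0, "dy": 0, "dz": 0, "roll": 0, "jaw": 0},
  {"dx": 0, "dy": 0, "dz": 0, "roll": 0, "jaw": 0},
  {"dx": 0, "dy": 0, "dz": 0, "roll": 0, "jaw": 0},
  {"dx": 0, "dy": 0, "dz": 0, "roll": 0, "jaw": 0},
  {"dx": 0, "dy": 0, "dz": 0, "roll": 0, "jaw": 0},
  {"dx": 0, "dy": 0, "dz": 0, "roll": 0, "jaw": 0},
  {"dx": 0, "dy": 0, "dz": 0, "roll": 0, "jaw": 0},
  {"dx": 0, "dy": 0, "dz": 0, "roll": 0, "jaw": 0},
  {"dx": 0, "dy": 0, "dz": 0, "roll": 0, "jaw": 0},
], newtons=20)

```text
t: 20.0
eef_pos: [0.4752, -0.2646, 0.23]
ee_rot: [3.141, -0.0, -0.001]
force: [0.1, -0.5, -0.6]
width: 0.0136
gripper_force: 20.0
```

```bash
python3 pan.py
```

```text
t 20.0 tcp [ 0.4752 -0.2646  0.23  ] yaw -0.001 w 0.0136 F [ 0.1 -0.5 -0.6] grip 20.0
wrist few
scene few
side few
```

Run:
```python
from h import *
a,d=grab_frame("scene");b,d2=grab_frame("side");w,_=grab_frame("wrist")
f=lambda im,x,y:cv2.resize(im[y:y+100,x:x+133],(400,300),interpolation=cv2.INTER_CUBIC)
v=np.vstack([np.hstack([f(a,165,100),f(b,265,110)]),np.hstack([cv2.resize(w,(400,300)),np.zeros((300,400,3),np.uint8)])])
cv2.imwrite("pics/t1.png",v[:,:,::-1])
```

```text
(no output)
```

View pics/t1.png

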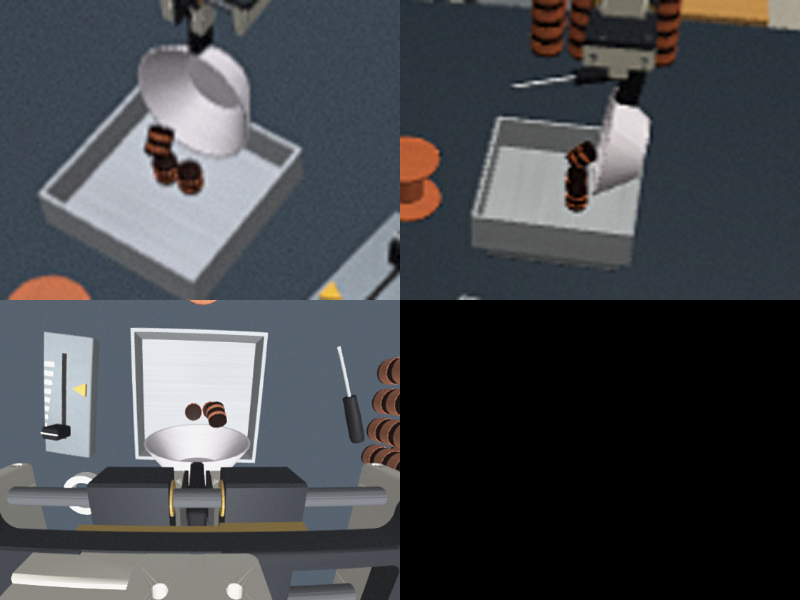

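Pan hangs nose-down; all three coils are in the tray (scene panel (160,140), (165,168), (190,178)); fader at its near end.

servo_tool([
  {"dx": 0, "dy": 0, "dz": 0, "roll": 0, "jaw": 0},
  {"dx": 0, "dy": 0, "dz": 0.02, "roll": 0, "jaw": 0},
  {"dx": 0, "dy": 0, "dz": 0.03, "roll": 0, "jaw": 0},
  {"dx": 0, "dy": 0.02, "dz": 0.02, "roll": 0, "jaw": 0},
  {"dx": 0.01, "dy": 0.04, "dz": 0, "roll": 2, "jaw": 0},
  {"dx": 0.011, "dy": 0.05, "dz": 0, "roll": 2, "jaw": 0},
  {"dx": 0.011, "dy": 0.05, "dz": 0, "roll": 2, "jaw": 0},
  {"dx": 0.011, "dy": 0.05, "dz": 0, "roll": 2, "jaw": 0},
  {"dx": 0.011, "dy": 0.05, "dz": 0, "roll": 2, "jaw": 0},
  {"dx": 0.011, "dy": 0.05, "dz": 0, "roll": 2, "jaw": 0},
], newtons=60)

```text
t: 21.55
eef_pos: [0.5403, 0.0471, 0.3001]
ee_rot: [-3.142, -0.001, 0.21]
force: [1.4, -1.0, -0.9]
width: 0.0127
gripper_force: 60.0
```

servo_tool([
  {"dx": 0.011, "dy": 0.05, "dz": 0, "roll": 2, "jaw": 0},
  {"dx": 0.011, "dy": 0.05, "dz": 0, "roll": 2, "jaw": 0},
  {"dx": 0.011, "dy": 0.05, "dz": 0, "roll": 2, "jaw": 0},
  {"dx": 0.011, "dy": 0.05, "dz": 0, "roll": 2, "jaw": 0},
  {"dx": 0.011, "dy": 0.04, "dz": 0, "roll": 1.2, "jaw": 0},
  {"dx": 0.005, "dy": 0.02, "dz": 0, "roll": 0, "jaw": 0},
  {"dx": 0, "dy": 0, "dz": -0.02, "roll": 0, "jaw": 0},
  {"dx": 0, "dy": 0, "dz": -0.03, "roll": 0, "jaw": 0},
  {"dx": 0, "dy": 0, "dz": -0.03, "roll": 0, "jaw": 0},
  {"dx": 0, "dy": 0, "dz": 0, "roll": 0, "jaw": 0},
], newtons=60)

```text
t: 22.8
eef_pos: [0.5988, 0.3041, 0.2174]
ee_rot: [3.14, 0.005, 0.368]
force: [0.5, -0.1, -1.1]
width: 0.0125
gripper_force: 60.0
```

```bash
cat > tilt.py <<'E'
from h import *
s=get_state();p=s["eef_pos"];y=s["ee_rot"][2];f=np.array([np.cos(y),np.sin(y)]);l=np.array([-np.sin(y),np.cos(y)])
print("t",round(s["t"],2),"tcp",np.round(p,4),"yaw",round(y,3),"F",np.round(s["force"],1))
V=[]
for n in ("scene","side"):
    c=calibration(n);im,d=grab_frame(n);W=cloud(c,d);hsv=cv2.cvtColor(im,cv2.COLOR_RGB2HSV)
    A=(W[...,:2]-p[:2])@f;B=(W[...,:2]-p[:2])@l;Z=W[...,2]
    m=(hsv[...,1]<60)&(hsv[...,2]>100)&(A>-.1)&(A<.2)&(abs(B)<.09)&(Z<p[2]+.03)&(Z>.008)
    q=np.stack([A[m],Z[m]],1)
    print(n,m.sum(),[(float(round(z0+.0075,3)),*np.round(np.percentile(q[(q[:,1]>=z0)&(q[:,1]<z0+.015),0],[2,98]),3).tolist()) for z0 in np.arange(0.0,p[2]+.03,.015) if ((q[:,1]>=z0)&(q[:,1]<z0+.015)).sum()>3], "B",np.round(np.percentile(B[m],[2,98]),3))
    V.append(im[200:330,300:460] if n=="scene" else im[190:340,220:380])
    if n=="scene":
        t=(abs(W[...,0]-.535)<.1)&(abs(W[...,1]+.266)<.1)&(hsv[...,2]<75)&(Z>.04)&(Z<.12)
        print("coilpix",t.sum(),np.round(np.percentile(W[t],[2,50,98],axis=0),3).tolist())
cv2.imwrite("pics/tilt.png",np.hstack([cv2.resize(v,(400,375)) for v in V])[:,:,::-1])
E
python3 tilt.py
```

```text
t 22.8 tcp [0.5988 0.3041 0.2174] yaw 0.368 F [ 0.5 -0.1 -1.1]
scene 1318 [(0.068, -0.007, 0.018), (0.082, -0.03, 0.016), (0.098, -0.034, 0.013), (0.112, -0.036, 0.011), (0.128, -0.036, 0.011), (0.143, -0.041, 0.008), (0.158, -0.043, 0.007), (0.172, -0.032, 0.004), (0.188, -0.017, 0.003), (0.202, -0.002, 0.001)] B [-0.059  0.062]
coilpix 160 [[0.509, -0.307, 0.044], [0.525, -0.282, 0.064], [0.566, -0.245, 0.07]]
side 673 [(0.068, -0.0, 0.021), (0.082, -0.006, 0.02), (0.098, -0.008, 0.017), (0.112, -0.007, 0.011), (0.128, -0.036, 0.009), (0.143, -0.038, 0.012), (0.158, -0.041, 0.007), (0.172, -0.033, 0.005), (0.188, -0.018, 0.004), (0.202, -0.002, 0.003)] B [-0.054  0.063]
```

View pics/tilt.png

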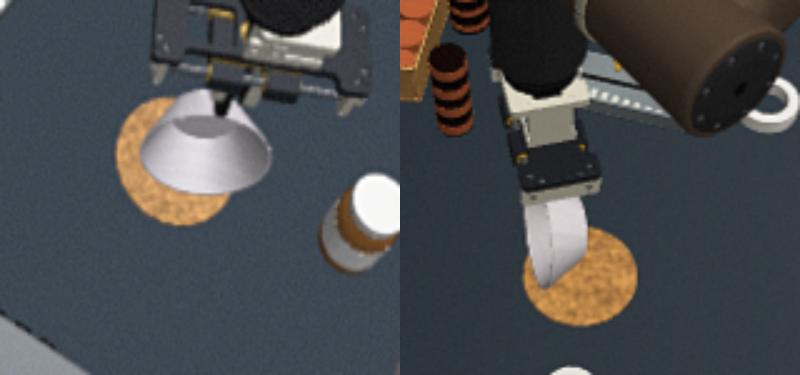

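The pan hangs at about 82° above the coaster, whose full disc is visible now (scene panel centre about (178,160)); jar well clear.

```bash
cat > cork.py <<'E'
from h import *
from scipy.optimize import least_squares
s=get_state();p=s["eef_pos"]
R=[]
for n in ("scene","side"):
    c=calibration(n);im,d=grab_frame(n);W=cloud(c,d);hsv=cv2.cvtColor(im,cv2.COLOR_RGB2HSV)
    m=((hsv[...,0]>8)&(hsv[...,0]<25)&(hsv[...,1]>90)&(np.hypot(W[...,0]-.565,W[...,1]-.286)<.09)&(W[...,2]<.02)).astype(np.uint8)
    m=cv2.morphologyEx(m,cv2.MORPH_OPEN,np.ones((2,2)))
    ys,xs=np.nonzero(m);h=cv2.convexHull(np.stack([xs,ys],1).astype(np.int32))[:,0]
    q=np.array([onz(c,u,v,.004)[:2] for u,v in h])
    R.append(least_squares(lambda k:np.hypot(*(q-k).T)-.072,[.565,.286],loss='soft_l1',f_scale=.002).x)
o=np.mean(R,0);f=np.array([np.cos(.368),np.sin(.368)]);l=np.array([-f[1],f[0]])
print(np.round(R,4),"tcp s,l",np.round([(p[:2]-o)@f,(p[:2]-o)@l,p[2]],4))
E
python3 cork.py
```

```text
[[0.5645 0.2871]
 [0.5612 0.2847]] tcp s,l [0.0423 0.0045 0.221 ]
```

servo_tool([
  {"dx": 0.009, "dy": 0.0036, "dz": -0.01, "roll": 0, "jaw": 0},
  {"dx": 0.009, "dy": 0.0036, "dz": -0.01, "roll": 0, "jaw": 0},
  {"dx": 0.009, "dy": 0.0036, "dz": -0.01, "roll": 0, "jaw": 0},
  {"dx": 0, "dy": 0, "dz": -0.012, "roll": 0, "jaw": 0},
  {"dx": 0, "dy": 0, "dz": -0.012, "roll": 0, "jaw": 0},
  {"dx": 0, "dy": 0, "dz": -0.008, "roll": 0, "jaw": 0},
  {"dx": 0, "dy": 0, "dz": -0.003, "roll": 0, "jaw": 0},
  {"dx": -0.004, "dy": -0.0015, "dz": -0.002, "roll": 0, "jaw": 0},
  {"dx": -0.006, "dy": -0.0023, "dz": -0.002, "roll": 0, "jaw": 0},
  {"dx": -0.006, "dy": -0.0023, "dz": -0.002, "roll": 0, "jaw": 0},
], newtons=15)

```text
t: 24.25
eef_pos: [0.613, 0.3108, 0.1534]
ee_rot: [-3.141, -0.007, 0.371]
force: [-3.3, -1.8, 16.6]
width: 0.0134
gripper_force: 15.0
```

```bash
python3 tilt.py; python3 cork.py
```

```text
t 24.25 tcp [0.613  0.3108 0.1534] yaw 0.371 F [-3.3 -1.8 16.6]
scene 1189 [(0.008, -0.005, 0.032), (0.022, -0.019, 0.029), (0.038, -0.023, 0.026), (0.052, -0.027, 0.023), (0.068, -0.027, 0.021), (0.082, -0.032, 0.016), (0.098, -0.034, 0.013), (0.112, -0.023, 0.01), (0.128, -0.006, 0.007), (0.143, 0.0, 0.006)] B [-0.059  0.063]
coilpix 157 [[0.507, -0.307, 0.043], [0.525, -0.281, 0.063], [0.566, -0.246, 0.071]]
side 569 [(0.008, 0.001, 0.033), (0.022, -0.002, 0.029), (0.038, -0.003, 0.026), (0.052, -0.02, 0.023), (0.068, -0.029, 0.018), (0.082, -0.035, 0.014), (0.098, -0.035, 0.01), (0.112, -0.021, 0.008), (0.128, -0.008, 0.006)] B [-0.06   0.061]
[[0.5669 0.2885]
 [0.5611 0.2849]] tcp s,l [0.0537 0.0049 0.1532]
```

servo_tool([
  {"dx": -0.0063, "dy": -0.0025, "dz": 0, "roll": 0, "jaw": 0},
  {"dx": -0.0063, "dy": -0.0025, "dz": -0.001, "roll": 0, "jaw": 0},
  {"dx": -0.0063, "dy": -0.0025, "dz": -0.002, "roll": 0, "jaw": 0},
  {"dx": -0.0063, "dy": -0.0025, "dz": -0.0025, "roll": 0, "jaw": 0},
  {"dx": -0.0063, "dy": -0.0025, "dz": -0.003, "roll": 0, "jaw": 0},
  {"dx": -0.0063, "dy": -0.0025, "dz": -0.003, "roll": 0, "jaw": 0},
  {"dx": -0.0063, "dy": -0.0025, "dz": -0.0035, "roll": 0, "jaw": 0},
  {"dx": -0.0063, "dy": -0.0025, "dz": -0.0035, "roll": 0, "jaw": 0},
  {"dx": -0.0063, "dy": -0.0025, "dz": -0.004, "roll": 0, "jaw": 0},
  {"dx": 0, "dy": 0, "dz": 0, "roll": 0, "jaw": 0},
], newtons=12)

```text
t: 25.7
eef_pos: [0.5542, 0.2873, 0.1282]
ee_rot: [3.141, -0.001, 0.37]
force: [-3.8, -1.2, 14.0]
width: 0.0132
gripper_force: 12.0
```

```bash
python3 tilt.py; python3 cork.py
```

```text
t 25.7 tcp [0.5542 0.2873 0.1282] yaw 0.37 F [-3.8 -1.2 14. ]
scene 1542 [(0.008, 0.037, 0.095), (0.022, 0.026, 0.09), (0.038, 0.015, 0.078), (0.052, 0.004, 0.066), (0.068, 0.001, 0.059), (0.082, 0.008, 0.049), (0.098, 0.014, 0.041), (0.112, 0.017, 0.03)] B [-0.06   0.063]
coilpix 160 [[0.508, -0.307, 0.043], [0.525, -0.282, 0.063], [0.566, -0.245, 0.07]]
side 960 [(0.008, 0.038, 0.097), (0.022, 0.028, 0.091), (0.038, 0.018, 0.079), (0.052, 0.01, 0.068), (0.068, 0.001, 0.059), (0.082, 0.004, 0.048), (0.098, 0.012, 0.039), (0.112, 0.017, 0.031)] B [-0.064  0.059]
[[0.5651 0.2877]
 [0.5615 0.2852]] tcp s,l [-0.0077  0.0042  0.1284]
```

servo_tool([
  {"dx": -0.009, "dy": -0.0035, "dz": -0.001, "roll": 0, "jaw": 0},
  {"dx": -0.009, "dy": -0.0035, "dz": -0.003, "roll": 0, "jaw": 0},
  {"dx": -0.009, "dy": -0.0035, "dz": -0.004, "roll": 0, "jaw": 0},
  {"dx": -0.009, "dy": -0.0035, "dz": -0.0045, "roll": 0, "jaw": 0},
  {"dx": -0.009, "dy": -0.0035, "dz": -0.0045, "roll": 0, "jaw": 0},
  {"dx": -0.0071, "dy": -0.0027, "dz": -0.006, "roll": 0, "jaw": 0},
  {"dx": -0.0071, "dy": -0.0027, "dz": -0.007, "roll": 0, "jaw": 0},
  {"dx": -0.0071, "dy": -0.0027, "dz": -0.0075, "roll": 0, "jaw": 0},
  {"dx": -0.0071, "dy": -0.0027, "dz": -0.008, "roll": 0, "jaw": 0},
  {"dx": -0.0071, "dy": -0.0027, "dz": -0.009, "roll": 0, "jaw": 0},
], newtons=12)

```text
t: 27.15
eef_pos: [0.4737, 0.2566, 0.0712]
ee_rot: [-3.141, -0.0, 0.369]
force: [-0.0, 0.1, -0.3]
width: 0.0135
gripper_force: 12.0
```

```bash
python3 tilt.py; python3 cork.py
```

```text
t 27.15 tcp [0.4737 0.2566 0.0712] yaw 0.369 F [-0.   0.1 -0.3]
scene 1795 [(0.008, 0.093, 0.124), (0.022, 0.058, 0.14), (0.038, 0.048, 0.162), (0.052, 0.043, 0.155), (0.068, 0.039, 0.106), (0.082, 0.035, 0.067), (0.098, 0.008, 0.011)] B [-0.06   0.062]
coilpix 158 [[0.508, -0.306, 0.042], [0.525, -0.281, 0.062], [0.566, -0.245, 0.07]]
side 1285 [(0.008, 0.091, 0.129), (0.022, 0.055, 0.144), (0.038, 0.052, 0.161), (0.052, 0.046, 0.159), (0.068, 0.041, 0.105), (0.082, 0.034, 0.062)] B [-0.065  0.055]
[[0.5641 0.287 ]
 [0.5615 0.2849]] tcp s,l [-0.0947  0.0044  0.0706]
```

servo_tool([
  {"dx": -0.0037, "dy": -0.0014, "dz": -0.007, "roll": 0, "jaw": 0},
  {"dx": -0.0037, "dy": -0.0014, "dz": -0.007, "roll": 0, "jaw": 0},
  {"dx": -0.0037, "dy": -0.0014, "dz": -0.007, "roll": 0, "jaw": 0},
  {"dx": -0.003, "dy": -0.0011, "dz": -0.007, "roll": 0, "jaw": 0},
  {"dx": -0.003, "dy": -0.0011, "dz": -0.007, "roll": 0, "jaw": 0},
  {"dx": -0.002, "dy": -0.0008, "dz": -0.006, "roll": 0, "jaw": 0},
  {"dx": -0.001, "dy": -0.0004, "dz": -0.003, "roll": 0, "jaw": 0},
  {"dx": 0, "dy": 0, "dz": 0, "roll": 0, "jaw": 0},
  {"dx": 0, "dy": 0, "dz": 0, "roll": 0, "jaw": 0.5},
  {"dx": 0, "dy": 0, "dz": 0, "roll": 0, "jaw": 0.5},
], newtons=12)

```text
t: 28.6
eef_pos: [0.4542, 0.2494, 0.0281]
ee_rot: [-3.141, -0.001, 0.369]
force: [1.0, -0.0, -0.3]
width: 0.0281
gripper_force: 0.0
```

servo_tool([
  {"dx": 0, "dy": 0, "dz": 0, "roll": 0, "jaw": 0.7},
  {"dx": 0, "dy": 0, "dz": 0, "roll": 0, "jaw": 0.7},
  {"dx": 0, "dy": 0, "dz": 0.01, "roll": 0, "jaw": 0.7},
  {"dx": 0, "dy": 0, "dz": 0.03, "roll": 0, "jaw": 0.7},
  {"dx": 0, "dy": 0, "dz": 0.05, "roll": 0, "jaw": 0.7},
  {"dx": 0, "dy": 0, "dz": 0.05, "roll": 0, "jaw": 0.7},
  {"dx": 0, "dy": 0, "dz": 0, "roll": 0, "jaw": 0.7},
  {"dx": 0, "dy": 0, "dz": 0, "roll": 0, "jaw": 0.7},
  {"dx": 0, "dy": 0, "dz": 0, "roll": 0, "jaw": 0.7},
  {"dx": 0, "dy": 0, "dz": 0, "roll": 0, "jaw": 0.7},
], newtons=12)

```text
t: 29.85
eef_pos: [0.4534, 0.2486, 0.1669]
ee_rot: [3.141, 0.002, 0.369]
force: [0.6, -0.1, 0.6]
width: 0.0614
gripper_force: 0.0
```

```bash
cat > fin.py <<'E'
from h import *
from scipy.optimize import least_squares
s=get_state();print(s["t"],np.round(s["eef_pos"],4),s["ee_rot"][2])
fr={}
for n in ("scene","side"):
    c=calibration(n);im,d=grab_frame(n);fr[n]=im;W=cloud(c,d);hsv=cv2.cvtColor(im,cv2.COLOR_RGB2HSV);X,Y,Z=W[...,0],W[...,1],W[...,2]
    m=((hsv[...,1]<50)&(hsv[...,2]>120)&(np.hypot(X-.56,Y-.286)<.12)&(Z>.003)&(Z<.07)).astype(np.uint8)
    m=cv2.morphologyEx(m,cv2.MORPH_OPEN,np.ones((3,3)))
    ct=max(cv2.findContours(m,0,1)[0],key=cv2.contourArea);h=cv2.convexHull(ct)[:,0]
    q=np.array([onz(c,u,v,.054)[:2] for u,v in h])
    k=least_squares(lambda k:np.hypot(*(q-k[:2]).T)-k[2],[*q.mean(0),.07],loss='soft_l1',f_scale=.002).x
    # rim plane fit from depth
    r=np.hypot(X-k[0],Y-k[1]);mm=(m>0)&(r>.063)&(r<.073)&(Z>.03)
    A=np.c_[X[mm]-k[0],Y[mm]-k[1],np.ones(mm.sum())];z=Z[mm]
    pl=least_squares(lambda p:A@p-z,[0,0,.054],loss='soft_l1',f_scale=.002).x
    print(n,"pan",np.round(k,4),"plane",np.round(pl,3))
    t=(abs(X-.535)<.11)&(abs(Y+.266)<.11)&(hsv[...,2]<75)&(Z>.04)&(Z<.12)
    print("coil",t.sum(),np.round(np.percentile(W[t],[2,50,98],axis=0),3).tolist())
f=lambda im,x,y,w,h:cv2.resize(im[y:y+h,x:x+w],(400,300),interpolation=cv2.INTER_CUBIC)
cv2.imwrite("pics/fin.png",np.vstack([np.hstack([f(fr["scene"],310,200,133,100),f(fr["side"],240,240,133,100)]),np.hstack([f(fr["scene"],165,110,133,100),f(fr["side"],265,130,133,100)])])[:,:,::-1])
E
python3 fin.py; python3 fa.py
```

```text
29.85 [0.4534 0.2486 0.1669] 0.36921767869391764
scene pan [0.5505 0.2867 0.069 ] plane [ 0.011 -0.004  0.053]
coil 162 [[0.508, -0.307, 0.041], [0.524, -0.28, 0.062], [0.565, -0.244, 0.07]]
side pan [0.5542 0.2839 0.0678] plane [0.003 0.022 0.053]
coil 46 [[0.521, -0.362, 0.044], [0.547, -0.292, 0.055], [0.567, -0.164, 0.081]]
scene 67 along [-0.07   -0.0568 -0.0498] lat [-0.0125  0.0034  0.016 ]
scene  slot along [-0.0511  0.0721]
side  slot along [0.0019 0.0745]
```

servo_tool([
  {"dx": 0.0053, "dy": -0.052, "dz": 0, "roll": -6.1, "jaw": 0.7},
  {"dx": 0.0053, "dy": -0.052, "dz": 0, "roll": -6.1, "jaw": 0.7},
  {"dx": 0.0053, "dy": -0.052, "dz": 0, "roll": -6.1, "jaw": 0.7},
  {"dx": 0.0053, "dy": -0.052, "dz": 0, "roll": -6.1, "jaw": 0.7},
  {"dx": 0.0053, "dy": -0.052, "dz": 0, "roll": -6.1, "jaw": 0.7},
  {"dx": 0, "dy": 0, "dz": 0, "roll": 0, "jaw": 0.7},
  {"dx": 0, "dy": 0, "dz": -0.05, "roll": 0, "jaw": 0.7},
  {"dx": 0, "dy": 0, "dz": -0.04, "roll": 0, "jaw": 0.7},
  {"dx": 0, "dy": 0, "dz": 0, "roll": 0, "jaw": 0.7},
  {"dx": 0, "dy": 0, "dz": 0, "roll": 0, "jaw": 0.7},
], newtons=25)

```text
t: 31.3
eef_pos: [0.4814, -0.0103, 0.0791]
ee_rot: [-3.141, -0.001, -0.162]
force: [0.3, 0.6, 0.1]
width: 0.0612
gripper_force: 0.0
```

```bash
cat > ptr.py <<'E'
from h import *
e=np.array([.987,-.16]);nn=np.array([.16,.987]);o=np.array([.539,-.021])
s=get_state();p=s["eef_pos"];print(s["t"],np.round(p,4),s["ee_rot"][2],"tcp along",(p[:2]-o)@e,"lat",(p[:2]-o)@nn)
for n in ("wrist","scene"):
    c=calibration(n);im,d=grab_frame(n);W=cloud(c,d);hsv=cv2.cvtColor(im,cv2.COLOR_RGB2HSV)
    a=(W[...,:2]-o)@e;b=(W[...,:2]-o)@nn;Z=W[...,2]
    m=((hsv[...,0]>15)&(hsv[...,0]<34)&(hsv[...,1]>90)&(abs(a)<.08)&(b<0)&(b>-.06)&(Z<.05)).astype(np.uint8)
    ct=max(cv2.findContours(m,0,1)[0],key=cv2.contourArea);_,t=cv2.minEnclosingTriangle(ct)
    q=np.array([onz(c,u,v,.034)[:2] for u,v in t[:,0]])-o
    M=cv2.moments(ct);g=onz(c,M["m10"]/M["m00"],M["m01"]/M["m00"],.034)[:2]-o
    print(n,"ptr along/lat",np.round(np.c_[q@e,q@nn],4).tolist(),"centroid",np.round([g@e,g@nn],4))
    m=(abs(a)<.1)&(abs(b)<.02)&(Z>.066)&(Z<.075)&(hsv[...,2]<90)
    if m.any(): print("fader",m.sum(),np.round(np.percentile(a[m],[1,50,99]),4),np.round(np.percentile(b[m],[1,50,99]),4))
E
python3 ptr.py
```

```text
31.3 [ 0.4814 -0.0103  0.0791] -0.16162007000122314 tcp along -0.05858863638964241 lat 0.0012963195766324046
wrist ptr along/lat [[0.0315, -0.0401], [0.0194, -0.0156], [0.0072, -0.0412]] centroid [ 0.0197 -0.0328]
fader 881 [-0.0685 -0.0559 -0.0492] [-0.0134  0.0006  0.0152]
scene ptr along/lat [[0.0078, -0.0392], [0.0321, -0.0394], [0.0198, -0.0156]] centroid [ 0.0196 -0.032 ]
fader 30 [-0.0682 -0.0536 -0.0485] [-0.0104  0.0038  0.0162]
```

servo_tool([
  {"dx": -0.001, "dy": -0.001, "dz": -0.03, "roll": 0, "jaw": 0.6},
  {"dx": 0, "dy": 0, "dz": -0.012, "roll": 0, "jaw": 0.6},
  {"dx": 0, "dy": 0, "dz": 0, "roll": 0, "jaw": 0},
  {"dx": 0, "dy": 0, "dz": 0, "roll": 0, "jaw": 0},
  {"dx": 0, "dy": 0, "dz": 0, "roll": 0, "jaw": 0},
  {"dx": 0, "dy": 0, "dz": 0, "roll": 0, "jaw": 0},
  {"dx": 0, "dy": 0, "dz": 0, "roll": 0, "jaw": 0},
  {"dx": 0, "dy": 0, "dz": 0, "roll": 0, "jaw": 0},
  {"dx": 0, "dy": 0, "dz": 0, "roll": 0, "jaw": 0},
  {"dx": 0, "dy": 0, "dz": 0, "roll": 0, "jaw": 0},
], newtons=25)

```text
t: 32.65
eef_pos: [0.4806, -0.0112, 0.0368]
ee_rot: [-3.14, -0.002, -0.162]
force: [-0.8, 5.5, 6.1]
width: 0.0295
gripper_force: 25.0
```

servo_tool([
  {"dx": 0.006, "dy": -0.001, "dz": 0, "roll": 0, "jaw": 0},
  {"dx": 0.01, "dy": -0.0016, "dz": 0, "roll": 0, "jaw": 0},
  {"dx": 0.012, "dy": -0.002, "dz": 0, "roll": 0, "jaw": 0},
  {"dx": 0.012, "dy": -0.002, "dz": 0, "roll": 0, "jaw": 0},
  {"dx": 0.012, "dy": -0.002, "dz": 0, "roll": 0, "jaw": 0},
  {"dx": 0.012, "dy": -0.002, "dz": 0, "roll": 0, "jaw": 0},
  {"dx": 0.009, "dy": -0.0014, "dz": 0, "roll": 0, "jaw": 0},
  {"dx": 0.005, "dy": -0.0008, "dz": 0, "roll": 0, "jaw": 0},
  {"dx": 0, "dy": 0, "dz": 0, "roll": 0, "jaw": 0},
  {"dx": 0, "dy": 0, "dz": 0, "roll": 0, "jaw": 0},
], newtons=25)

```text
t: 33.9
eef_pos: [0.5595, -0.0236, 0.0369]
ee_rot: [-3.14, -0.004, -0.162]
force: [1.9, 7.0, 3.0]
width: 0.0298
gripper_force: 25.0
```

servo_tool([
  {"dx": 0, "dy": 0, "dz": 0, "roll": 0, "jaw": 0.7},
  {"dx": 0, "dy": 0, "dz": 0, "roll": 0, "jaw": 0.7},
  {"dx": 0, "dy": 0, "dz": 0, "roll": 0, "jaw": 0.7},
  {"dx": 0, "dy": 0, "dz": 0.03, "roll": 0, "jaw": 0.7},
  {"dx": 0, "dy": 0, "dz": 0.05, "roll": 0, "jaw": 0.7},
  {"dx": -0.03, "dy": 0.005, "dz": 0.03, "roll": 0, "jaw": 0.7},
  {"dx": -0.03, "dy": 0.005, "dz": 0, "roll": 0, "jaw": 0.7},
  {"dx": -0.02, "dy": 0.003, "dz": 0, "roll": 0, "jaw": 0.7},
  {"dx": 0, "dy": 0, "dz": 0, "roll": 0, "jaw": 0.7},
  {"dx": 0, "dy": 0, "dz": 0, "roll": 0, "jaw": 0.7},
], newtons=25)

```text
t: 35.15
eef_pos: [0.4778, -0.0118, 0.146]
ee_rot: [3.142, -0.0, -0.163]
force: [0.0, -0.8, 0.1]
width: 0.061
gripper_force: 0.0
```

```bash
python3 ptr.py; python3 fin.py
```

```text
35.15 [ 0.4778 -0.0118  0.146 ] -0.1629168482778658 tcp along -0.061838003962926255 lat -0.0007366830794300237
wrist ptr along/lat [[0.0314, -0.0402], [0.0195, -0.0159], [0.0075, -0.0409]] centroid [ 0.0197 -0.033 ]
fader 686 [0.0101 0.0185 0.0307] [-0.0128  0.0008  0.0152]
scene ptr along/lat [[0.0078, -0.0392], [0.0321, -0.0394], [0.0198, -0.0156]] centroid [ 0.0196 -0.0329]
fader 35 [0.0117 0.0234 0.0301] [-0.0089  0.0054  0.0169]
35.25 [ 0.4779 -0.0119  0.1457] -0.163354829569464
scene pan [0.5506 0.2866 0.0689] plane [ 0.01  -0.008  0.053]
coil 160 [[0.508, -0.308, 0.041], [0.524, -0.281, 0.062], [0.566, -0.245, 0.07]]
side pan [0.553  0.2846 0.0683] plane [-0.003  0.016  0.053]
coil 50 [[0.441, -0.36, 0.041], [0.549, -0.286, 0.053], [0.567, -0.162, 0.08]]
```

View pics/fin.png

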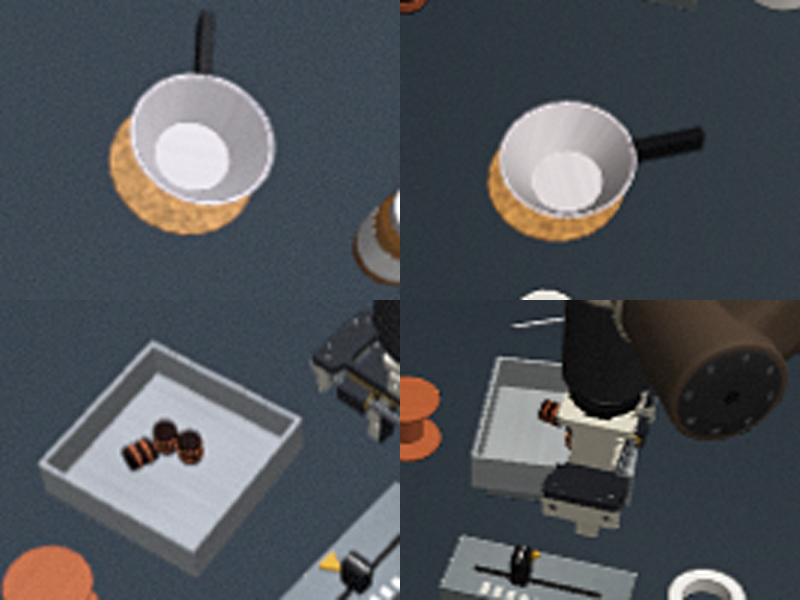

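The empty pan stands level on the cork (top panels), and the three coils lie in the tray (bottom left, about (160,445)). The fader is level with the pointer: fader at 0.0204 along the track, pointer at 0.0196.

```bash
python3 -c "
from station import *
print(job_done())"
```

```text
the job is handed in; nothing more can be done
None
```

I handed the job in at about 35 s of the 67 s allowed. In the last images the three coils lie in the feeder tray, the empty pan stands level and released about 10 mm off the coaster's centre, and the fader is within about 1 mm of the pointer; no verdict came back.

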